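# Push the offcut off the saw ledge through the gate into the chute

## Task

Clear the pine offcut from the plywood ledge: push it sideways until it sits square against the steel fence, hold it there for a moment with a firm but gentle press, then slide it along the fence, squeeze it past the sprung brass roller in the gate and push it off the edge so that it drops into the metal chute. Keep it down on the ledge all the way (do not lift it), do not dent it or bang the stand with hard pressing, and leave the nut, paint jar, signal and tin where they are.

Things in the scene. Friction and masses are not known exactly. Their poses are not given: they have to be found in the camera images.
- stand: Fixed plywood ledge stand with a chute. Origin on the bench top under the middle of the drop edge; x points over the edge into the chute, y towards the fence, z up. Ledge top flat at z = 80 mm, x -190 to 0 (drop edge), y -90 to +75; open, wall-less at x = -190 and y = -90. On it a one-piece fence and gate, 24 mm high, clamped anywhere within +-15 mm along y.
- fence_mid (a point): Fixed mark on the stand (its axes), at ledge-top height: where the fence's working face (looks to -y) would meet the drop edge if fence and gate were at mid setting. THE TRUE SETTING, up to 15 mm to either side along y, IS NOT REPORTED: find it by feel or by eye. Fence: dark steel bar 12 mm thick, stand x -186 to 0. The clamp holds against all permitted forces.
- gate_mid (a point): Fixed mark on the stand, ledge-top height: middle of the gate passage at mid setting (true setting shifts with the fence). Passage 56 mm wide in y, x -34 to 0, between fence and blue cheek, which reaches 94 mm on to -y. Brass roller (28 mm dia, axis x = -17) sticks 6 mm out of the cheek, yields 6 mm to a spring: 1.6 N + 0.4 N/mm. A block square on the fence passes with 3 to 8 N along x.
- tray_in (a point): Middle of the floor of the aluminium catch tray under the edge (stand axes; floor 14 mm above the bench). A 45 degree slide leads from the drop edge down to it. Chute and tray inside: stand x 0 to 150 mm, y -90 to +75 mm; tray walls rise to 40 mm, chute side walls to 72 mm above the bench.
- offcut_center (a point): Centre of the loose pine offcut, 34 x 52 x 31 mm (own x, y, z), 40 to 80 g, flat on the ledge (centre 15.5 mm above it), its 52 mm length along the stand's y give or take 0.3 rad, centre 45 to 100 mm from the fence face. It goes through the gate that way round, a 34 mm wide end flat on the fence. 4 to 10 N sets it firmly against the fence; over 20 N dents it.
- offcut: The same offcut; origin at the centre of its underside.
- nut: Hex nut, 22 x 25 x 10 mm, lying loose on the ledge near the gate cheek, on the side away from the fence. Origin at the centre of its underside. Must stay where it is.
- paint_jar: Small round paint jar with a black cap, 30 mm across, 42 mm high, standing loose on the bench behind the fence. Origin at the centre of its underside. Leave alone.
- signal: Model light signal on a mast, 41 x 60 x 101 mm, standing loose on the bench beyond the fence. Origin at the centre of its underside. Leave alone.
- tin: Round tin, 55 mm across, 23 mm high, loose on the bench near the open end of the ledge. Origin at the centre of its underside. Leave alone.

How it is judged (in metres and radians):
On the way, in this order (a step that is already met when the one before it is completed fails the run):
1. the offcut is pressed square (within 0.08 rad) against the fence with more than 3 N (contact force between offcut and stand above 3 N and angle between the y axis of offcut_center and the y axis of stand, either way round below 0.08 rad and y of offcut_center in the frame of stand above -0.005 m and x of offcut_center in the frame of stand below -0.05 m), for 0.2 s.
2. the offcut is in the gate, flat on the ledge and square (within 0.15 rad) (x of offcut_center in the frame of stand above -0.035 m and z of offcut_center in the frame of stand above 0.09 m and angle between the y axis of offcut_center and the y axis of stand, either way round below 0.15 rad).
At the end, for the whole second after the job is handed in: The offcut lies at rest in the chute or its catch tray (centre at least 20 mm below the ledge top, inside the walls); nut, paint jar, signal and tin are within 15 mm of where they stood (x of offcut_center in the frame of stand between 0.01 and 0.15 m and y of offcut_center in the frame of stand between -0.09 and 0.075 m and z of offcut_center in the frame of stand below 0.06 m and linear speed of offcut below 0.03 m/s and distance of each of nut, paint_jar, signal, tin from where it was at the start of the episode below 0.015 m); the robot touches nothing.
It fails at once if the robot presses the offcut with more than 20 N (contact force between the arm and offcut above 20 N).
It fails at once if the robot presses the stand, fence or gate with more than 20 N (contact force between the arm and stand above 20 N).
It fails at once if the offcut is lifted more than 12 mm off the ledge (z of offcut_center in the frame of stand above 0.1075 m).
It fails at once if the nut, paint jar, signal or tin is moved by more than 15 mm (distance of any of nut, paint_jar, signal, tin from where it was at the start of the episode above 0.015 m).
It also fails if it takes over 61 s, if anything falls off the work surface, if the arm or the gripper's body presses on something with over 40 N, if the wrist force passes 120 N, or if a joint passes its speed limit or range.

## Robot

A 6-joint arm with a two-finger parallel gripper is mounted at the origin on a cart in front of the work surface, level with it; the furniture and walls round the work are solid. World frame = base frame: x ahead of the robot, y to its left, z up, the work surface at z = 0. Lengths are in mm, angles in rad, forces in N, time in s.
With the tool pointing down it reaches from about 425 to 1125 mm from the base axis. Payload 14.9 kg.
Tool frame: the origin (TCP) lies on the centre line of the jaws, within the pads' length; the fingertips stand 22 mm ahead of it and the grasp point (between the pads) lies 3 mm ahead of it; z points along the fingers, y is the direction in which the jaws open and shut (so a half turn about z gives the same grasp; the last joint's range is limited). The gripper opens to 91 mm and grips with 3 to 60 N. Pads are 32 mm wide; open, the fingers measure 118 mm over their backs; the gripper's body (76 mm by 178 mm) begins 60 mm behind the grasp point.
Start: joints at [-1.337, 0.379, 1.734, -0, 1.028, -0.033], TCP at [184.547, -675.248, 235.932] pointing down, gripper open.
Joint ranges: [-2.77, 2.77], [-0.74, 2.19], [0, 2.66], [-1.06, 4.2], [0.31, 2.87], [-3.08, 3.08]. Speed limits (rad/s): [1.89, 1.89, 2.39, 3.14, 3.14, 3.14].

## Interface

Orientations are given as a unit quaternion [x, y, z, w].
In Python, from rig import telemetry, camera, ctrl gives the robot as it stands.
- The arm moves only by the tool arm_command, never from a script. Its argument "targets" is a list that holds one entry, the list of rows, each a list of 6 numbers: the shift along the tool's x, y, z in mm, then the turn, a rotation vector about the tool's x, y, z in degrees. A call has 1 to 20 rows; each row is the pose to reach, as a shift and turn from the pose commanded when the call began, along the tool's axes at that moment; what a row does not reach only later rows make up. A row lasts 1/12 s, in which the tool goes at most 41.7 mm and 7.16 degrees, less where a joint would pass 70% of its speed; a pose out of reach is approached as far as the arm can. A call with a gripper value outside its range is refused whole. "grip" is the opening, from 0 (shut) to 1 (fully open), set as the call begins (left out, the last holds). The fingers move at their own pace and stop on an object; "squeeze" is the grip in N (left out, the last holds). Time passes only in rows, so rows that repeat a pose let the fingers close. It gives the time, the measured TCP pose, the force and the opening at its end, in the units of the state.
- telemetry.get_state(): the state, without advancing time (a new reading comes with each control period).
- camera(name): name is "side" or "top" or "wrist"; returns a dict with "frame" (384x512x3 uint8, red, green, blue), "range_z" (384x512 float32, mm along the optical axis (not along the pixel's ray), 0 where there is no reading), "fx", "fy", "cx", "cy" (pixels), "extrinsics" (4x4, takes a point from world to camera coordinates); the wrist camera has in their place "T_tool_cam" (4x4, takes a point from camera to tool coordinates, whose origin is the TCP and whose axes are the flange's). Camera axes: x right, y up, looking along -z (the intrinsics and any distortion apply to the point x, -y, -z); pixel columns grow to the right and rows downward; lengths in mm; the calibration is good to about 2 mm. The wrist camera is an equidistant fisheye: a pixel r from the principal point sees the ray r / f radians off the axis. A picture is of the moment at which its call begins: read the wrist's pose just before it.
- ctrl.job_done(): hands the job in, once; it reports no verdict.
The state is a dict: "time": time; "q": joint angles; "dq": joint speeds; "effort": joint torques, N m; "position": TCP position; "tcp_rot": TCP orientation; "ft_force": force on the tool from outside, world axes, zero at the start; "moment": the same for the moment, N m; "width": opening from 0.0 (shut) to 1.0 (fully open).
Only numpy, scipy, OpenCV 4.12 (cv2) and the standard library are available. Lean on these libraries where they do the work, as an engineer would, in place of code of your own. Each camera call takes 0.05 s, during which the arm holds its last target. There are 200 camera calls.

## Working session

There is one attempt and no reset: what is moved stays moved. The work goes in short steps, Python scripts to look and compute and a tool call to move; the robot and the scene stay as the last step left them, time stands still between calls to the robot, and variables do not carry over. Pictures are saved under pics/ and viewed, about 8 in all and at most 12, crops included, and the job is handed in when it is done.

Besides the shell and the picture viewer there is one more tool, called after "Request:" by a JSON object that holds its "name" and its "arguments", one argument or row to a line. arm_command: Moves the arm, as the interface text tells. Its arguments: {"type":"object","properties":{"targets":{"type":"array","items":{"type":"array","items":{"type":"array","items":{"type":"number"}}}},"grip":{"type":"number"},"squeeze":{"type":"number"}},"required":["targets"]}

```bash
ls; mkdir -p pics; cat > h.py <<'E'
import numpy as np,cv2
from rig import telemetry,camera,ctrl
def pts(c):
    "world point for every pixel"
    z=c["range_z"]; v,u=np.mgrid[:z.shape[0],:z.shape[1]]
    X=(u-c["cx"])/c["fx"]*z; Y=-(v-c["cy"])/c["fy"]*z
    P=np.stack([X,Y,-z,np.ones_like(z)],-1)
    return (P@np.linalg.inv(c["extrinsics"]).T)[...,:3]
def shot(n,f):
    c=camera(n); cv2.imwrite(f"pics/{f}.png",c["frame"][...,::-1]); np.savez(f"pics/{f}.npz",**c); return c
E
python3 - <<'E'
from h import *
print(telemetry.get_state())
a=shot("top","t0");b=shot("side","s0")
cv2.imwrite("pics/both0.png",cv2.resize(np.hstack([a["frame"],b["frame"]])[...,::-1],(800,300)))
cv2.imwrite("pics/t0b.png",cv2.resize(a["frame"][...,::-1],(800,600)))
for c in(a,b):print({k:v for k,v in c.items() if k not in("frame","range_z")})
E
```

```text
pics
{'time': 0.0, 'q': array([-1.33729263e+00,  3.79384101e-01,  1.73477217e+00, -8.24471686e-06,
        1.02849565e+00, -3.33056691e-02]), 'dq': array([ 0.00112571, -0.00031851,  0.00181194, -0.00012582, -0.00025473,
        0.00065861]), 'effort': array([-5.90567986e-03, -7.63754010e+01, -4.34376490e+01,  6.48489478e-02,
        4.24444908e-02, -6.29236251e-05]), 'position': array([ 184.46285547, -674.87893068,  235.3096083 ]), 'tcp_rot': array([ 9.91114362e-01,  1.33011430e-01, -5.64398362e-05, -5.26633894e-04]), 'ft_force': array([ 0.08715243,  0.04749367, -1.38168391]), 'moment': array([-0.00954376,  0.01607042, -0.0129469 ]), 'width': 1.0015757703727537}
{'fx': 395.96201136445364, 'fy': 395.96201136445364, 'cx': 251.56510120971302, 'cy': 197.63639545448694, 'extrinsics': array([[ 3.27763953e-03, -9.99887592e-01, -1.46308354e-02,
         7.02504105e+01],
       [ 9.86476510e-01,  8.35406025e-04,  1.63900572e-01,
        -6.27063872e+02],
       [-1.63869926e-01, -1.49701824e-02,  9.86368360e-01,
        -9.41290992e+02],
       [ 0.00000000e+00,  0.00000000e+00,  0.00000000e+00,
         1.00000000e+00]])}
{'fx': 419.25049345379097, 'fy': 419.25049345379097, 'cx': 255.55557707427408, 'cy': 190.97559855173546, 'extrinsics': array([[ 9.63736107e-01, -2.66702244e-01, -9.09001755e-03,
        -5.75943792e+02],
       [ 2.10964807e-01,  7.40582677e-01,  6.37989928e-01,
        -2.33978813e+02],
       [-1.63421436e-01, -6.16771604e-01,  7.69991054e-01,
        -7.95781684e+02],
       [ 0.00000000e+00,  0.00000000e+00,  0.00000000e+00,
         1.00000000e+00]])}
```

View pics/t0b.png

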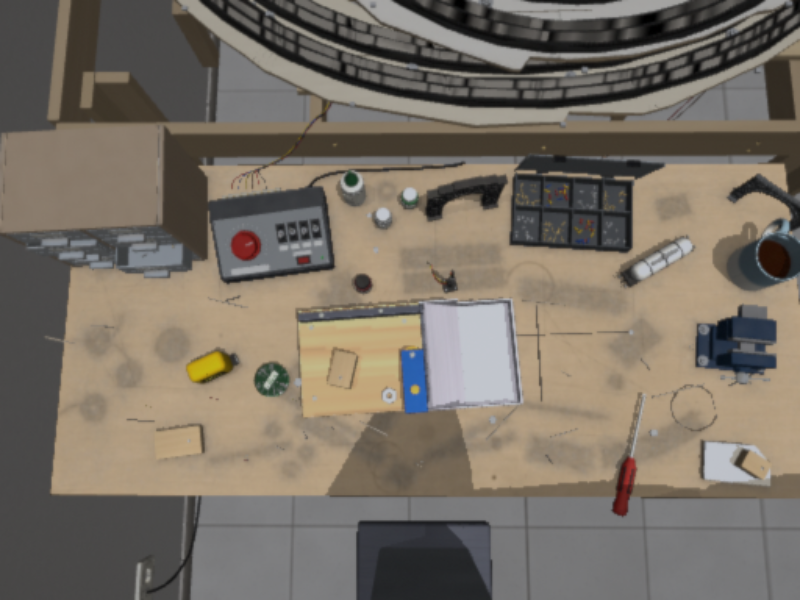

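View pics/s0.png

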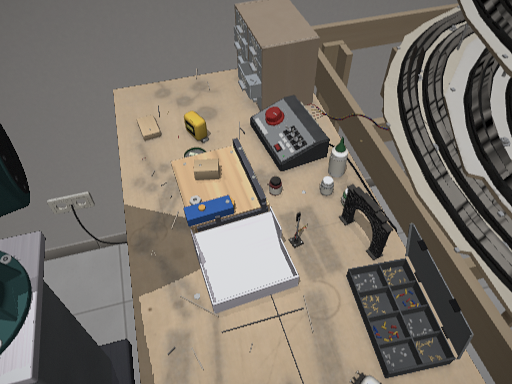

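The top view shows the ledge at about (298–425, 305–415), the offcut at (342, 368), the blue cheek at (413, 380), the nut at (389, 395), the jar at (363, 283), the signal at (448, 282) and the tin at (271, 378). Stand x runs along world −y and stand y along world +x. Next I'll take a closer crop.

```bash
python3 - <<'E'
from h import *
c=np.load("pics/t0.npz"); f=c["frame"][...,::-1]
cr=f[175:280,180:345]; cv2.imwrite("pics/crop.png",cv2.resize(cr,None,fx=4.8,fy=4.8,interpolation=cv2.INTER_CUBIC))
P=pts(c); np.save("pics/P0.npy",P)
z=P[...,2]; R=np.zeros(z.shape,bool); R[175:280,180:345]=1
def rect(n,m):
    k,l,s,ce=cv2.connectedComponentsWithStats((m&R).astype(np.uint8)); 
    for i in np.argsort(-s[1:,4])[:4]+1:
        if s[i,4]<12: continue
        q=P[l==i]; print(n,s[i],q.mean(0).round(1),cv2.minAreaRect(q[:,:2].astype(np.float32)))
rect("ledge",abs(z-80)<6); rect("fence/cheek",abs(z-104)<4); rect("offcut",abs(z-111)<3.5)
rect("any>95",z>95)
E
```

```text
ledge [ 191  200   82   67 3879] [539.6 128.2  79.8] ((536.0345458984375, 117.65608215332031), (146.94973754882812, 194.9393310546875), 4.226713180541992)
ledge [191 193  79   7 101] [625.4 125.5  79.8] ((625.5919799804688, 123.5830078125), (4.157817363739014, 191.16432189941406), 4.343508720397949)
ledge [272 240   3  17  22] [500.4  19.2  76.4] ((500.4648742675781, 19.18167495727539), (37.69149398803711, 3.4451334476470947), 4.9261908531188965)
fence/cheek [256 221  18  43 562] [512.2  40.1 103.9] ((513.5880126953125, 40.262386322021484), (98.72145080566406, 33.8629264831543), 4.18866491317749)
fence/cheek [191 195  78  11 386] [613.5 123.4 103.9] ((613.563232421875, 123.25180053710938), (12.562798500061035, 184.46029663085938), 4.281411647796631)
offcut [210 224  19  24 292] [528.  147.1 110.1] ((527.7866821289062, 147.44610595703125), (33.69552993774414, 51.50508117675781), 77.05514526367188)
offcut [263 246   5   6  25] [498.1  39.4 109.9] ((498.228515625, 39.28000259399414), (11.600236892700195, 9.264528274536133), 0.4833787977695465)
any>95 [256 221  18  43 607] [511.4  40.1 108.6] ((513.8945922851562, 40.3157958984375), (98.66077423095703, 36.553646087646484), 2.221301794052124)
any>95 [191 195  78  11 434] [612.1 123.3 109.8] ((559.1998291015625, 132.3602294921875), (180.3472900390625, 162.97410583496094), 80.61886596679688)
any>95 [210 224  19  26 339] [526.4 145.5 123.2] ((512.1392211914062, 106.52392578125), (127.31802368164062, 54.39836502075195), 69.19688415527344)
```

View pics/crop.png

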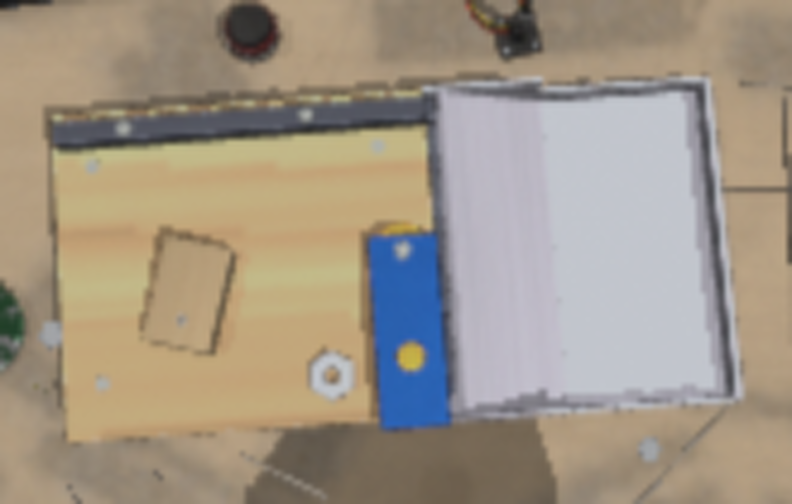

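The crop shows the offcut leaning about 17° to the stand, the fence bar at rows 95–145, the gate opening at (400, 130–230) and the nut at (331, 375). From depth, the stand's y axis is at +4.25° in world. The fence face meets the drop edge near (614.5, 30), and the offcut centre is at (528, 147).

I'll shut the gripper and go round to the open side of the offcut.

Request:
{"name": "arm_command", "arguments": {
  "targets": [
    [[403,-278,0,0,0,11],[403,-278,0,0,0,11],[403,-278,0,0,0,11],[403,-278,0,0,0,11],[403,-278,0,0,0,11],[403,-278,0,0,0,11],[403,-278,0,0,0,11],[403,-278,0,0,0,11],[403,-278,0,0,0,11],[403,-278,0,0,0,11],[403,-278,0,0,0,11],[403,-278,0,0,0,11],[403,-278,0,0,0,11],[403,-278,0,0,0,11]]
  ],
  "grip": 0
}}

```text
time: 1.27
position: [500.6, -299.6, 235.7]
tcp_rot: [0.999, 0.039, -0.0, -0.0]
ft_force: [0.5, -1.3, 0.3]
width: 0.016
```

Request:
{"name": "arm_command", "arguments": {
  "targets": [
    [[1,-444,0,0,0,0],[1,-444,0,0,0,0],[1,-444,0,0,0,0],[1,-444,0,0,0,0],[1,-444,0,0,0,0],[1,-444,0,0,0,0],[1,-444,0,0,0,0],[1,-444,0,0,0,0],[1,-444,0,0,0,0],[1,-444,0,0,0,0],[1,-444,0,0,0,0],[1,-444,0,0,0,0],[1,-444,0,0,0,0]]
  ]
}}

```text
time: 2.35
position: [467.7, 142.0, 235.8]
tcp_rot: [0.999, 0.038, -0.0, 0.0]
ft_force: [-0.8, -1.0, -0.8]
width: 0.006
```

```bash
python3 - <<'E'
from h import *
s=telemetry.get_state(); print(s["position"],s["tcp_rot"],s["ft_force"])
c=camera("wrist"); cv2.imwrite("pics/w1.png",c["frame"][...,::-1]); np.savez("pics/w1.npz",**c)
print({k:v for k,v in c.items() if k not in("frame","range_z")})
E
```

```text
[467.67159053 142.03414119 235.79755942] [ 9.99271461e-01  3.81642698e-02 -1.37441670e-04  1.33128075e-04] [-0.80971083 -0.99916998 -0.79800461]
{'fx': 297.3186396354542, 'fy': 297.3186396354542, 'cx': 256.2837888536776, 'cy': 196.2189429535195, 'T_tool_cam': array([[ 9.59922619e-04,  9.71021496e-01,  2.38990236e-01,
         6.68743387e+01],
       [ 9.99999375e-01, -1.06912205e-03,  3.27287318e-04,
         8.31682321e-02],
       [ 5.73312752e-04,  2.38989772e-01, -9.71021915e-01,
        -1.48539102e+02],
       [ 0.00000000e+00,  0.00000000e+00,  0.00000000e+00,
         1.00000000e+00]])}
```

View pics/w1.png

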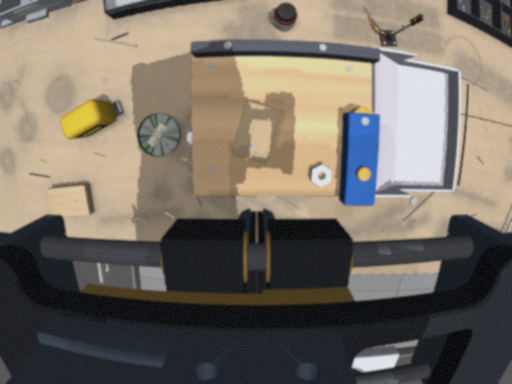

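The wrist view shows the fingertips at (257, 215), the offcut at (260, 133), the fence at row 50, the cheek and roller at (360, 110–200) and the nut at (320, 175). I'll take a second measurement from this view's depth.

```bash
cat >> h.py <<'E'
from scipy.spatial.transform import Rotation as Ro
def wpts(c,s):
    z=c["range_z"]; v,u=np.mgrid[:z.shape[0],:z.shape[1]]
    a=u-c["cx"]; b=v-c["cy"]; r=np.hypot(a,b)+1e-9; k=np.tan(np.minimum(r/c["fx"],1.4))*z/r
    P=np.stack([a*k,-b*k,-z],-1)@c["T_tool_cam"][:3,:3].T+c["T_tool_cam"][:3,3]
    return Ro.from_quat(s["tcp_rot"]).apply(P.reshape(-1,3)).reshape(P.shape)+s["position"]
def rects(P,reg,zs,minpx=30):
    out=[]
    for n,(z0,tol) in zs.items():
        m=abs(P[...,2]-z0)<tol; k=np.zeros_like(m); k[reg]=1
        _,l,s,_=cv2.connectedComponentsWithStats((m&k).astype(np.uint8))
        for i in np.argsort(-s[1:,4])[:3]+1:
            if s[i,4]>=minpx:
                q=P[l==i]; r=cv2.minAreaRect(q[:,:2].astype(np.float32))
                print(n,s[i],q.mean(0).round(1),[np.round(t,1) for t in r])
E
python3 - <<'E'
from h import *
c=np.load("pics/w1.npz"); s=dict(position=np.array([467.7,142.0,235.8]),tcp_rot=np.array([.99927,.03816,0,0]))
P=wpts(c,s)
rects(P,np.s_[30:205,180:385],dict(ledge=(80,4),fence=(104,3),offcut=(111,3),nut=(90,3)))
print(P[200:245:6,257].round(1)); print(P[222,236:280:3].round(1))
E
```

```text
ledge [  191    55   184   145 19835] [540.3 130.3  79.8] [array([535.4, 118.2]), array([149.8, 195.1]), np.float64(3.6)]
ledge [318 172   6   7  35] [488.   75.7  80. ] [array([488. ,  75.6]), array([6.5, 5.7]), np.float64(11.8)]
fence [ 343  107   37   98 2808] [513.8  41.1 103.7] [array([514.1,  40.2]), array([98.3, 34.6]), np.float64(3.8)]
fence [ 190   39  191   21 2294] [612.9 126.5 103.6] [array([613.5, 123.7]), array([ 13.1, 185.9]), np.float64(4.3)]
offcut [ 231  101   51   63 2041] [527.4 147.1 109.8] [array([527.3, 147. ]), array([34.5, 52.2]), np.float64(78.3)]
offcut [358 167  13  14 146] [498.   39.  109.8] [array([497.9,  38.7]), array([13.2, 13.1]), np.float64(6.5)]
nut [311 163  21  25 338] [489.1  77.4  89.3] [array([488.7,  77.2]), array([22.4, 23.5]), np.float64(35.2)]
nut [340 113   6  90 154] [509.3  56.6  90.1] [array([509.2,  56.6]), array([91.7,  1.7]), np.float64(4.2)]
nut [296  55  84   7 124] [611.6  70.9  89.9] [array([611.7,  69.9]), array([ 2.9, 87.4]), np.float64(5.9)]
[[ 4.349e+02  1.386e+02 -3.000e-01]
 [ 4.264e+02  1.379e+02 -8.000e-01]
 [ 4.180e+02  1.373e+02 -8.000e-01]
 [ 4.097e+02  1.366e+02 -0.000e+00]
 [ 4.013e+02  1.360e+02  5.000e-01]
 [ 3.927e+02  1.353e+02  8.000e-01]
 [ 3.837e+02  1.346e+02  3.000e-01]
 [ 3.738e+02  1.338e+02 -1.900e+00]]
[[505.  151.  299.1]
 [505.1 150.  299.4]
 [505.7 149.1 300.8]
 [504.5 148.3 297.1]
 [484.9 147.5 239.5]
 [483.  146.  233.7]
 [483.5 144.4 234.7]
 [404.  136.2  -0. ]
 [483.7 141.2 234.7]
 [483.8 139.6 234.6]
 [485.4 138.3 239. ]
 [506.1 141.1 300.1]
 [506.3 140.2 300.4]
 [506.4 139.3 300.7]
 [506.7 138.5 301.2]]
```

Request:
{"name": "arm_command", "arguments": {
  "targets": [
    [[0,0,35,0,0,0],[0,0,70,0,0,0],[0,0,100,0,0,0],[0,0,118,0,0,0],[0,0,126,0,0,0],[0,0,127,0,0,0],[0,0,127,0,0,0]]
  ],
  "grip": 0.11
}}

```text
time: 2.98
position: [468.2, 141.1, 109.3]
tcp_rot: [0.999, 0.037, -0.0, 0.0]
ft_force: [0.1, 1.1, -0.8]
width: 0.109
```

Request:
{"name": "arm_command", "arguments": {
  "targets": [
    [[5,0,0,0,0,0],[9,0,0,0,0,0],[12,0,0,0,0,0],[15,0,0,0,0,0],[18,0,0,0,0,0],[21,0,0,0,0,0],[24,0,0,0,0,0],[27,0,0,0,0,0],[30,0,0,0,0,0],[33,0,0,0,0,0],[36,0,0,0,0,0],[39,0,0,0,0,0],[42,0,0,0,0,0],[45,0,0,0,0,0],[48,0,0,0,0,0],[51,0,0,0,0,0],[53,0,0,0,0,0],[55,0,0,0,0,0],[56,0,0,0,0,0],[56,0,0,0,0,0]]
  ]
}}

```text
time: 4.65
position: [523.9, 146.2, 108.9]
tcp_rot: [0.999, 0.037, 0.0, -0.0]
ft_force: [0.7, 0.2, -0.4]
width: 0.111
```

```bash
python3 - <<'E'
from h import *
s=telemetry.get_state(); print(s["position"],s["tcp_rot"],s["ft_force"])
c=camera("wrist"); cv2.imwrite("pics/w2.png",c["frame"][...,::-1])
rects(wpts(c,s),np.s_[:260,120:400],dict(fence=(104,3),offcut=(111,3)))
E
```

```text
[523.85102971 146.19893452 108.94876291] [ 9.99302223e-01  3.73505249e-02  6.76623132e-05 -1.76976797e-05] [ 0.66602686  0.20709438 -0.42521925]
fence [ 139   73  261   31 5861] [611.7 146.6 103.7] [array([612.1, 144.9]), array([ 12.6, 142.6]), np.float64(4.4)]
fence [273 216  11   4  33] [542.1 135.8 104. ] [array([542.1, 135.7]), array([0.9, 5.8]), np.float64(2.1)]
offcut [ 208  117   76  110 6777] [567.2 155.7 109.8] [array([565.9, 153.3]), array([40. , 54.2]), np.float64(89.8)]
```

View pics/w2.png

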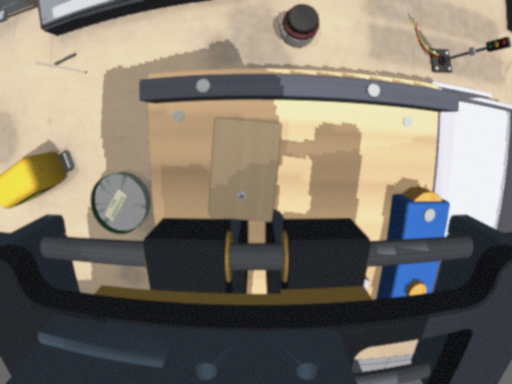

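The offcut at (245, 168) is now nearly square and flush on the fingers, with about 12 mm left to the fence. I'll keep pushing gently.

Request:
{"name": "arm_command", "arguments": {
  "targets": [
    [[2,0,0,0,0,0],[4,0,0,0,0,0],[6,0,0,0,0,0],[8,0,0,0,0,0],[9,0,0,0,0,0],[10,0,0,0,0,0],[10.5,0,0,0,0,0],[10.5,0,0,0,0,0]]
  ]
}}

```text
time: 5.37
position: [534.2, 147.0, 109.0]
tcp_rot: [0.999, 0.037, 0.0, -0.0]
ft_force: [-0.8, 0.5, 0.6]
width: 0.111
```

Request:
{"name": "arm_command", "arguments": {
  "targets": [
    [[1,0,0,0,0,0],[2,0,0,0,0,0],[2.5,0,0,0,0,0],[2.5,0,0,0,0,0]]
  ]
}}

```text
time: 5.7
position: [535.3, 147.0, 108.6]
tcp_rot: [0.999, 0.037, -0.002, 0.0]
ft_force: [-9.6, -0.6, 7.4]
width: 0.111
```

Request:
{"name": "arm_command", "arguments": {
  "targets": [
    [[0.5,0,0,0,0,0],[1,0,0,0,0,0],[1,0,0,0,0,0]]
  ]
}}

```text
time: 5.95
position: [535.4, 146.9, 108.4]
tcp_rot: [0.999, 0.037, -0.003, 0.0]
ft_force: [-13.2, -2.6, 10.6]
width: 0.112
```

Request:
{"name": "arm_command", "arguments": {
  "targets": [
    [[-1.5,0,0,0,0,0],[-1.5,0,0,0,0,0],[-1.5,0,0,0,0,0]]
  ]
}}

```text
time: 6.2
position: [535.2, 146.9, 108.6]
tcp_rot: [0.999, 0.037, -0.001, 0.0]
ft_force: [-5.6, -1.1, 0.2]
width: 0.111
```

```bash
python3 - <<'E'
from h import *
s=telemetry.get_state(); print(s["position"],s["tcp_rot"],s["ft_force"])
c=camera("wrist"); cv2.imwrite("pics/w3.png",c["frame"][...,::-1])
rects(wpts(c,s),np.s_[:260,120:400],dict(fence=(104,2.5),offcut=(111,2.5)))
E
```

```text
[535.20446396 146.86412172 108.55244425] [ 9.99299163e-01  3.74179574e-02 -1.01765707e-03  2.11056026e-04] [-5.62319533 -1.05677033  0.24207327]
fence [ 138   95  262   30 5912] [611.9 145.4 103.8] [array([612. , 144.9]), array([ 12.3, 143.1]), np.float64(4.3)]
fence [273 216  11   4  34] [553.5 136.5 104. ] [array([553.5, 136.4]), array([0.7, 5.6]), np.float64(2.4)]
offcut [ 208  118   76  110 6650] [578.2 156.4 109.9] [array([577.1, 154.1]), array([54. , 39.7]), np.float64(0.4)]
```

View pics/w3.png

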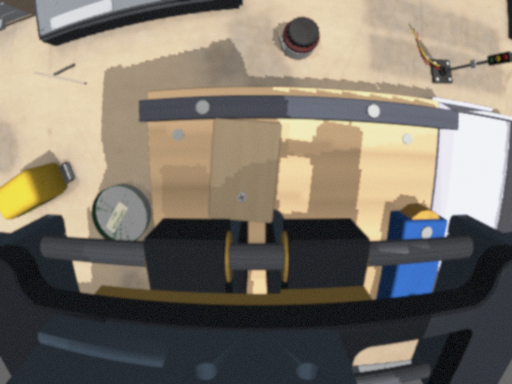

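Request:
{"name": "arm_command", "arguments": {
  "targets": [
    [[0.2,0,0,0,0,0],[0.2,0,0,0,0,0],[0.2,0,0,0,0,0],[0.2,0,0,0,0,0],[0.2,0,0,0,0,0]]
  ]
}}

```text
time: 6.67
position: [535.3, 146.9, 108.5]
tcp_rot: [0.999, 0.037, -0.001, 0.0]
ft_force: [-6.8, -2.0, 2.6]
width: 0.108
```

```bash
python3 - <<'E'
from h import *
s=telemetry.get_state(); print(s["position"],s["ft_force"])
P=wpts(camera("wrist"),s); m=np.zeros(P.shape[:2],bool); m[110:212,195:300]=1; m&=abs(P[...,2]-110)<2
q=P[m][:,:2]; t=np.radians(4.3); ey=np.array([np.cos(t),np.sin(t)]); ex=np.array([ey[1],-ey[0]])
F=np.array([613.5,123.5])-6*ey+93*ex   # fence face at drop edge
X=(q-F)@ex; Y=(q-F)@ey; yy=np.arange(-48,-4,4)
lo=[X[abs(Y-y)<2].min() for y in yy]; hi=[X[abs(Y-y)<2].max() for y in yy]
print("angles rad vs fence",np.polyfit(yy,lo,1)[0],np.polyfit(yy,hi,1)[0],"x centre",(np.mean(lo)+np.mean(hi))/2,"y range",Y.min(),Y.max())
print("tcp stand(fence) xy",(s["position"][:2]-F)@ex,(s["position"][:2]-F)@ey)
E
```

```text
[535.27118995 146.86834835 108.52351237] [-6.81937536 -1.96890641  2.5566527 ]
angles rad vs fence 0.08894199118365884 0.07510857168651137 x centre -128.77613608635536 y range -48.00469629966246 0.08113051131540792
tcp stand(fence) xy -122.16806615145883 -70.25647738698518
```

The fit puts the offcut 0.08 rad off square: only the −x corner touches the fence. The finger reach (54 mm against 52) agrees, so it is jammed by friction. I'll shear the fingers towards +x while pressing lightly to turn it flush.

Request:
{"name": "arm_command", "arguments": {
  "targets": [
    [[0,1,0,0,0,0],[0,2,0,0,0,0],[0.3,3,0,0,0,0],[0.3,3,0,0,0,0]]
  ]
}}

```text
time: 7.05
position: [536.1, 143.8, 108.6]
tcp_rot: [0.999, 0.037, -0.001, 0.0]
ft_force: [-5.5, -2.0, -0.7]
width: 0.111
```

Request:
{"name": "arm_command", "arguments": {
  "targets": [
    [[0.3,1,0,0,0,0],[0.6,2,0,0,0,0],[0.8,3,0,0,0,0],[0.8,3,0,0,0,0]]
  ]
}}

```text
time: 7.38
position: [536.4, 141.3, 108.5]
tcp_rot: [0.999, 0.037, -0.002, -0.0]
ft_force: [-12.0, 3.7, 4.2]
width: 0.105
```

```bash
cat > meas.py <<'E'
from h import *
s=telemetry.get_state(); print(s["time"],s["position"],s["ft_force"])
c=camera("wrist"); P=wpts(c,s); m=np.zeros(P.shape[:2],bool); m[100:212,180:330]=1; m&=abs(P[...,2]-110)<2
_,l,st,_=cv2.connectedComponentsWithStats(m.astype(np.uint8)); m=l==1+np.argmax(st[1:,4])
q=P[m][:,:2]; t=np.radians(4.3); ey=np.array([np.cos(t),np.sin(t)]); ex=np.array([ey[1],-ey[0]])
F=np.array([613.5,123.5])-6*ey+93*ex
X=(q-F)@ex; Y=(q-F)@ey; yy=np.arange(Y.min()+4,Y.max()-3,4)
lo=[X[abs(Y-y)<2].min() for y in yy]; hi=[X[abs(Y-y)<2].max() for y in yy]
print("angles",np.polyfit(yy,lo,1)[0],np.polyfit(yy,hi,1)[0],"x centre",(np.mean(lo)+np.mean(hi))/2,"y range",Y.min(),Y.max())
print("tcp stand(fence) xy",(s["position"][:2]-F)@ex,(s["position"][:2]-F)@ey)
# fence direction in this very view
mf=abs(P[...,2]-104)<2; mf[140:]=0; mf[:,:130]=0; mf[:,410:]=0
q=P[mf][:,:2]; X=(q-F)@ex; Y=(q-F)@ey; xx=np.arange(-180,-20,5)
fl=[Y[abs(X-x)<2.5].min() for x in xx if (abs(X-x)<2.5).sum()>3]; k=[x for x in xx if (abs(X-x)<2.5).sum()>3]
print("fence slope",np.polyfit(k,fl,1), "median face y",np.median(fl))
cv2.imwrite("pics/last.png",c["frame"][...,::-1])
E
python3 meas.py
```

```text
7.3833 [536.3557694  141.2526015  108.48089507] [-12.00599877   3.73377887   4.15610674]
angles -0.021546674694618982 -0.008825338231407501 x centre -125.97031102642437 y range -47.251076698107084 0.019477663439841888
tcp stand(fence) xy -116.48680648446778 -69.59601243143443
fence slope [0.00119441 0.31962365] median face y 0.15126687634119318
```

The offcut is square now (−0.01 to −0.02 rad). I'll ease the press slightly and hold.

Request:
{"name": "arm_command", "arguments": {
  "targets": [
    [[-0.6,0,0,0,0,0],[-0.6,0,0,0,0,0],[-0.6,0,0,0,0,0],[-0.6,0,0,0,0,0],[-0.6,0,0,0,0,0],[-0.6,0,0,0,0,0]]
  ]
}}

```text
time: 7.93
position: [536.2, 141.2, 108.5]
tcp_rot: [0.999, 0.037, -0.001, 0.0]
ft_force: [-7.9, 1.5, 1.7]
width: 0.109
```

```bash
python3 meas.py
```

```text
7.9333 [536.24862145 141.24333319 108.51783978] [-7.90500917  1.46673718  1.70166691]
angles -0.01974395019897707 -0.009380216637197741 x centre -126.01216541144274 y range -47.3340939307454 -0.0707441644186217
tcp stand(fence) xy -116.48559808852222 -69.7035537060177
fence slope [0.00117638 0.21624332] median face y 0.06202382203530017
```

Step 1 held for 0.5 s at about 8 N and square. Next I'll go round to the trailing face and close the fingers.

Request:
{"name": "arm_command", "arguments": {
  "targets": [
    [[-4,0,0,0,0,0],[-12,0,0,0,0,0],[-14,-4,0,0,0,0],[-14,-20,0,0,0,0],[-14,-38,0,0,0,0],[-14,-50,0,0,0,0],[-14,-54,0,0,0,0],[-8,-54,0,0,0,0],[8,-54,0,0,0,0],[24,-54,0,0,0,0],[35,-54,0,0,0,0],[39,-54,0,0,0,0],[39,-54,0,0,0,0],[39,-54,0,0,0,0]]
  ],
  "grip": 0
}}

```text
time: 9.15
position: [571.7, 197.6, 108.6]
tcp_rot: [0.999, 0.037, -0.0, 0.0]
ft_force: [0.1, 0.1, 0.3]
width: 0.003
```

```bash
sed -i 's/180:330\]/190:400]/' meas.py; python3 meas.py
```

```text
9.15 [571.68039838 197.56672564 108.64041432] [0.0869811  0.06521362 0.31321076]
angles 17.567947617683675 13.451430705581677 x centre -126.77807260166811 y range -8.087060394327153 0.2551255826988942
tcp stand(fence) xy -169.99381818689167 -30.148456231753777meas.py:9: RankWarning: Polyfit may be poorly conditioned
  print("angles",np.polyfit(yy,lo,1)[0],np.polyfit(yy,hi,1)[0],"x centre",(np.mean(lo)+np.mean(hi))/2,"y range",Y.min(),Y.max())
meas.py:9: RankWarning: Polyfit may be poorly conditioned
  print("angles",np.polyfit(yy,lo,1)[0],np.polyfit(yy,hi,1)[0],"x centre",(np.mean(lo)+np.mean(hi))/2,"y range",Y.min(),Y.max())
Traceback (most recent call last):
  File "meas.py", line 15, in <module>
    print("fence slope",np.polyfit(k,fl,1), "median face y",np.median(fl))
                        ~~~~~~~~~~^^^^^^^^
TypeError: expected non-empty vector for x
```

View pics/last.png

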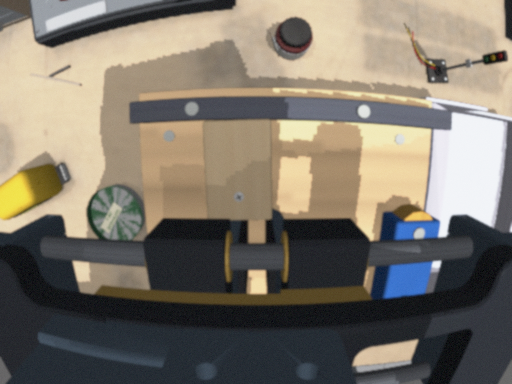

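That frame predates the move. It shows the offcut at (238, 168) flat and square on the fence. Now I'll push along the fence up to the gate.

Request:
{"name": "arm_command", "arguments": {
  "targets": [
    [[0,4,0,0,0,0],[0,8,0,0,0,0],[0,11,0,0,0,0],[0,14,0,0,0,0],[0,17,0,0,0,0],[0.2,21,0,0,0,0],[0.3,25,0,0,0,0],[0.4,29,0,0,0,0],[0.5,33,0,0,0,0],[0.6,38,0,0,0,0],[0.7,43,0,0,0,0],[0.8,48,0,0,0,0],[0.9,53,0,0,0,0],[1,58,0,0,0,0],[1,63,0,0,0,0],[1,67,0,0,0,0],[1,71,0,0,0,0],[1,74,0,0,0,0],[1,76,0,0,0,0],[1,76,0,0,0,0]]
  ]
}}

```text
time: 10.87
position: [578.9, 121.9, 108.9]
tcp_rot: [0.999, 0.037, 0.0, 0.0]
ft_force: [-0.6, 1.1, -0.7]
width: 0.005
```

```bash
python3 - <<'E'
from h import *
s=telemetry.get_state(); print(s["position"],s["ft_force"])
a=camera("wrist")["frame"]; b=camera("top"); c=camera("side")["frame"]
im=np.hstack([cv2.resize(b["frame"][175:280,180:345],(480,305)),cv2.resize(c[130:260,150:330],(320,305))]); w=np.zeros((290,800,3),np.uint8); w[:,:387]=cv2.resize(a,(387,290))
cv2.imwrite("pics/m4.png",np.vstack([im,w])[...,::-1])
P=pts(b); t=np.radians(4.3); ey=np.array([np.cos(t),np.sin(t)]); ex=np.array([ey[1],-ey[0]]); F=np.array([613.5,123.5])-6*ey+93*ex
print("tcp",(s["position"][:2]-F)@ex,(s["position"][:2]-F)@ey)
q=P[175:280,180:345].reshape(-1,3); q=q[abs(q[:,2]-110)<2.5]; X=(q[:,:2]-F)@ex; Y=(q[:,:2]-F)@ey
k=(Y>-60)&(Y<2)&(X<-20); print(k.sum(),np.percentile(X[k],[1,50,99]),np.percentile(Y[k],[1,50,99]))
E
```

```text
[578.85400292 121.87835339 108.92004299] [-0.57939754  1.13267993 -0.73707831]
tcp -93.98063086277807 -28.670062226519903Traceback (most recent call last):
  File "<stdin>", line 9, in <module>
    return _quantile_unchecked(
        a, q, axis, out, overwrite_input, method, keepdims, weights)
    return _ureduce(a,
                    func=_quantile_ureduce_func,
    ...<5 lines>...
                    overwrite_input=overwrite_input,
                    method=method)
    r = func(a, **kwargs)
    result = _quantile(arr,
                       quantiles=q,
    ...<2 lines>...
                       out=out,
                       weights=wgt)
    slices_having_nans = np.isnan(arr[-1, ...])
                                  ~~~^^^^^^^^^
IndexError: index -1 is out of bounds for axis 0 with size 0
```

View pics/m4.png

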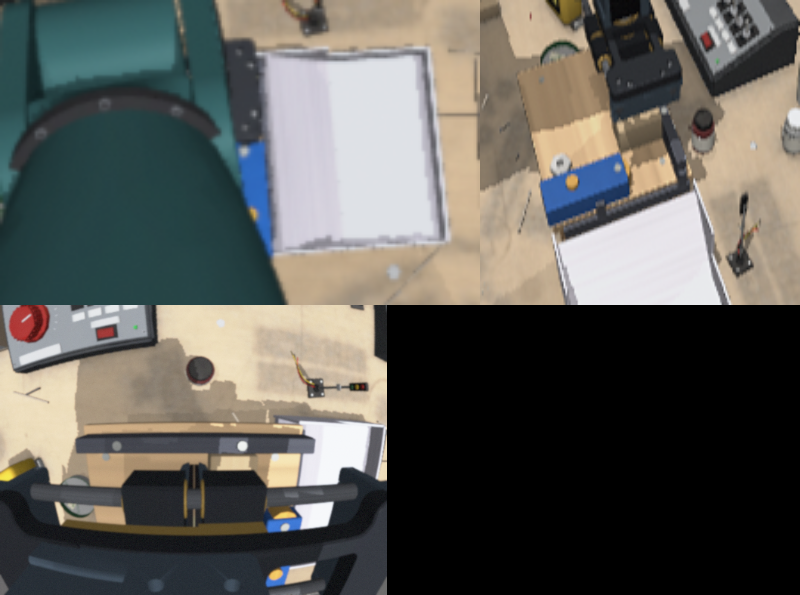

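The top view is blocked by the arm. The side view (right crop, offcut at (645, 140)) shows the offcut square along the fence just short of the roller. I'll check it numerically with the side camera's depth.

```bash
cat > ms.py <<'E'
from h import *
s=telemetry.get_state(); t=np.radians(4.3); ey=np.array([np.cos(t),np.sin(t)]); ex=np.array([ey[1],-ey[0]]); F=np.array([613.5,123.5])-6*ey+93*ex
print(s["time"],"tcp",(s["position"][:2]-F)@ex,(s["position"][:2]-F)@ey,s["position"][2],s["ft_force"])
P=pts(camera("side")); X=(P[...,:2]-F)@ex; Y=(P[...,:2]-F)@ey; Z=P[...,2]
fe=(abs(Z-104)<2)&(Y>-3)&(Y<15)&(X>-120)&(X<0); print("fence y",np.percentile(Y[fe],[2,98]) if fe.any() else 0)
k=(abs(Z-111)<3.5)&(Y>-62)&(Y<3)&(X>-90)&(X<20); print(k.sum())
if k.sum()>10:
    print("X",np.percentile(X[k],[1,99]),"Y",np.percentile(Y[k],[1,99]),"Z",np.median(Z[k]))
    yy=np.arange(Y[k].min()+5,Y[k].max()-4,4); hi=[X[k&(abs(Y-y)<2.5)].max() for y in yy]; print("lead edge",np.round(hi,1),"slope",np.polyfit(yy,hi,1)[0])
E
python3 ms.py
```

```text
11.0167 tcp -94.40823022792203 -28.62861238589052 108.96290892089209 [ 0.55163317  0.51214527 -0.49411622]
fence y [ 0.56784733 13.63421001]
135
X [-61.71352796 -47.49653867] Y [-49.48976904   0.98084583] Z 109.90176779416834
lead edge [-48.8 -48.3 -48.3 -47.9 -47.3 -47.4 -48.8 -47.9 -48.1 -48.2 -47.6] slope 0.010959689930309172
```

Request:
{"name": "arm_command", "arguments": {
  "targets": [
    [[0,2,0,0,0,0],[0,4,0,0,0,0],[0,6,0,0,0,0],[0,8,0,0,0,0],[0,10,0,0,0,0],[0,12,0,0,0,0],[0,14,0,0,0,0],[0,16,0,0,0,0],[0,18,0,0,0,0],[0,19,0,0,0,0],[0,20,0,0,0,0],[0,20,0,0,0,0]]
  ]
}}

```text
time: 12.07
position: [580.3, 102.1, 108.9]
tcp_rot: [0.999, 0.037, -0.0, 0.0]
ft_force: [0.7, -0.3, -0.3]
width: 0.004
```

Request:
{"name": "arm_command", "arguments": {
  "targets": [
    [[0,0.7,0,0,0,0],[0,1.4,0,0,0,0],[0,2.1,0,0,0,0],[0,2.8,0,0,0,0],[0,3,0,0,0,0]]
  ]
}}

```text
time: 12.48
position: [580.5, 99.2, 108.9]
tcp_rot: [0.999, 0.037, -0.0, -0.0]
ft_force: [-0.2, 0.6, 0.2]
width: 0.008
```

Request:
{"name": "arm_command", "arguments": {
  "targets": [
    [[0,0.7,0,0,0,0],[0,1.4,0,0,0,0],[0,2.1,0,0,0,0],[0,2.5,0,0,0,0],[0,2.5,0,0,0,0]]
  ]
}}

```text
time: 12.9
position: [580.7, 96.7, 108.9]
tcp_rot: [0.999, 0.037, -0.0, -0.0]
ft_force: [-1.5, -0.2, 0.9]
width: 0.003
```

```bash
python3 ms.py
```

```text
12.9 tcp -68.7759117155308 -28.714816320650144 108.91783734936052 [-1.4584488  -0.15468029  0.9373572 ]
fence y [ 0.86188214 13.50710746]
109
X [-33.1632821  -21.28443236] Y [-49.18038443   0.87807898] Z 110.01795884242551Traceback (most recent call last):
  File "ms.py", line 9, in <module>
    yy=np.arange(Y[k].min()+5,Y[k].max()-4,4); hi=[X[k&(abs(Y-y)<2.5)].max() for y in yy]; print("lead edge",np.round(hi,1),"slope",np.polyfit(yy,hi,1)[0])
                                                   ~~~~~~~~~~~~~~~~~~~~~~~^^
    return umr_maximum(a, axis, None, out, keepdims, initial, where)
ValueError: zero-size array to reduction operation maximum which has no identity
```

Request:
{"name": "arm_command", "arguments": {
  "targets": [
    [[0,0.5,0,0,0,0],[0,1,0,0,0,0],[0,1.5,0,0,0,0],[0,2,0,0,0,0],[0,2,0,0,0,0]]
  ]
}}

```text
time: 13.37
position: [580.9, 95.1, 109.1]
tcp_rot: [0.999, 0.037, 0.0, -0.0]
ft_force: [-1.9, 5.6, 2.7]
width: 0.009
```

Request:
{"name": "arm_command", "arguments": {
  "targets": [
    [[0,0.4,0,0,0,0],[0,0.8,0,0,0,0],[0,1.2,0,0,0,0],[0,1.2,0,0,0,0]]
  ]
}}

```text
time: 13.7
position: [581.0, 94.0, 109.2]
tcp_rot: [0.999, 0.037, 0.0, -0.0]
ft_force: [-2.2, 6.2, 3.0]
width: 0.005
```

It is squeezing past the roller at about 6 N and moving steadily.

Request:
{"name": "arm_command", "arguments": {
  "targets": [
    [[0,0.7,0,0,0,0],[0,1.4,0,0,0,0],[0,2.1,0,0,0,0],[0,2.8,0,0,0,0],[0,3,0,0,0,0]]
  ]
}}

```text
time: 14.12
position: [581.2, 90.9, 109.1]
tcp_rot: [0.999, 0.037, 0.0, -0.0]
ft_force: [-1.6, 4.5, 4.2]
width: 0.004
```

```bash
sed -i 's/X\[k&(abs(Y-y)<2.5)\].max() for/np.max(X[k\&(abs(Y-y)<2.5)],initial=-99) for/' ms.py; python3 ms.py
```

```text
14.1167 tcp -62.96128418160792 -28.662340351200076 109.1200474847356 [-1.56632669  4.48665774  4.22283338]
fence y [-1.18406931 13.45630781]
104
X [-27.37799434 -17.73611586] Y [-49.53874005   1.36912434] Z 109.8304910578886
lead edge [-18.9 -17.9 -18.1 -20.3 -17.8 -18.6 -18.3 -17.  -17.9 -17.9 -17.7] slope 0.029175819848651596
```

Request:
{"name": "arm_command", "arguments": {
  "targets": [
    [[0,1,0,0,0,0],[0,2,0,0,0,0],[0,3,0,0,0,0],[0,4,0,0,0,0],[0,5,0,0,0,0],[0,5,0,0,0,0]]
  ]
}}

```text
time: 14.67
position: [581.6, 85.8, 109.1]
tcp_rot: [0.999, 0.037, 0.0, -0.0]
ft_force: [-1.3, 3.9, 1.8]
width: 0.002
```

```bash
python3 ms.py
```

```text
14.6667 tcp -57.79553528356661 -28.675582584440782 109.09731592571869 [-1.34989371  3.91010185  1.81172254]
fence y [ 0.08966936 13.02694974]
95
X [-21.63431118 -12.07300772] Y [-48.58200479   0.81468603] Z 109.89454840385622
lead edge [-12.6 -12.6 -13.  -11.5 -11.5 -12.1 -12.1 -12.9 -12.5 -12.5 -12.5] slope -0.0014076030518811633
```

Request:
{"name": "arm_command", "arguments": {
  "targets": [
    [[0,1.5,0,0,0,0],[0,3,0,0,0,0],[0,4.5,0,0,0,0],[0,6,0,0,0,0],[0,7.5,0,0,0,0],[0,9,0,0,0,0],[0,10.5,0,0,0,0],[0,12,0,0,0,0],[0,13.5,0,0,0,0],[0,15,0,0,0,0],[0,16.5,0,0,0,0],[0,18,0,0,0,0],[0,18,0,0,0,0]]
  ]
}}

```text
time: 15.8
position: [582.9, 67.7, 109.1]
tcp_rot: [0.999, 0.037, 0.0, -0.0]
ft_force: [-1.3, 3.3, 2.7]
width: 0.002
```

```bash
python3 ms.py
```

```text
15.8 tcp -39.684717628936326 -28.686215073963368 109.06919210523564 [-1.30845034  3.32888632  2.65944223]
fence y [ 4.12644455 13.12272768]
91
X [-5.29474129  6.21789001] Y [-49.54603598   0.38801288] Z 109.76051763495616
lead edge [6.2 6.1 5.2 5.4 6.1 5.8 6.6 5.6 5.3 5.5 4.4] slope -0.022436544748202517
```

Request:
{"name": "arm_command", "arguments": {
  "targets": [
    [[0,1.5,0,0,0,0],[0,3,0,0,0,0],[0,4.5,0,0,0,0],[0,6,0,0,0,0],[0,7.5,0,0,0,0],[0,9,0,0,0,0],[0,11,0,0,0,0],[0,13,0,0,0,0],[0,15,0,0,0,0],[0,17,0,0,0,0],[0,19,0,0,0,0],[0,19,0,0,0,0]]
  ]
}}

```text
time: 16.85
position: [584.1, 48.3, 108.8]
tcp_rot: [0.999, 0.037, -0.0, 0.0]
ft_force: [-0.4, 0.7, 0.1]
width: 0.006
```

```bash
python3 ms.py; python3 - <<'E'
from h import *
c=camera("side")["frame"]; cv2.imwrite("pics/m5.png",cv2.resize(c[120:320,150:330],(540,600))[...,::-1])
E
```

```text
16.85 tcp -20.191978113385524 -28.933724077086957 108.8183606787979 [-0.38216301  0.69341432  0.09651044]
fence y [12.59370698 12.59370698]
7
```

View pics/m5.png

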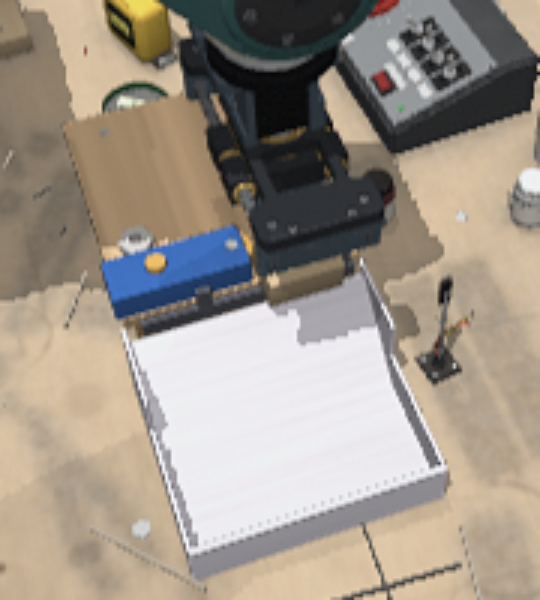

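The offcut at (305, 282) has tipped over the edge onto the head of the slide but hasn't gone down yet. I'll nudge it further.

Request:
{"name": "arm_command", "arguments": {
  "targets": [
    [[0,1.5,0,0,0,0],[0,3,0,0,0,0],[0,4.5,0,0,0,0],[0,6,0,0,0,0],[0,7.5,0,0,0,0],[0,7.5,0,0,0,0]]
  ]
}}

```text
time: 17.45
position: [584.9, 41.0, 108.9]
tcp_rot: [0.999, 0.037, -0.0, 0.0]
ft_force: [0.1, 0.0, -0.3]
width: 0.009
```

```bash
cat > mc.py <<'E'
from h import *
s=telemetry.get_state(); t=np.radians(4.3); ey=np.array([np.cos(t),np.sin(t)]); ex=np.array([ey[1],-ey[0]]); F=np.array([613.5,123.5])-6*ey+93*ex
c=camera("side"); P=pts(c); X=(P[...,:2]-F)@ex; Y=(P[...,:2]-F)@ey; Z=P[...,2]
h=cv2.cvtColor(c["frame"],cv2.COLOR_RGB2HSV)
k=(h[...,1]>50)&(h[...,0]<30)&(X>-6)&(X<140)&(Y<-0)&(Y>-130)&(Z>10)&(Z<116)
print(s["time"],k.sum(),[np.percentile(A[k],[3,50,97]).round(1) for A in (X,Y,Z)] if k.any() else 0)
E
python3 mc.py
```

```text
17.45 603 [array([ -0.9, 111.4, 125.3]), array([-103.7,  -28.9,   -1.9]), array([20.2, 43.9, 78.9])]
```

The offcut has slid into the tray (x ≈ 111). Now I'll back out and raise clear.

Request:
{"name": "arm_command", "arguments": {
  "targets": [
    [[0,-3,0,0,0,0],[0,-5,-5,0,0,0],[0,-5,-30,0,0,0],[0,-5,-70,0,0,0],[0,-5,-110,0,0,0],[0,-5,-150,0,0,0],[-30,-30,-150,0,0,0],[-60,-60,-150,0,0,0],[-60,-100,-150,0,0,0],[-60,-130,-150,0,0,0],[-60,-130,-150,0,0,0],[-60,-130,-150,0,0,0]]
  ]
}}

```text
time: 18.5
position: [515.0, 167.8, 259.4]
tcp_rot: [0.999, 0.039, 0.0, -0.0]
ft_force: [0.6, 0.0, -0.2]
width: 0.004
```

```bash
python3 mc.py; python3 - <<'E'
from h import *
print(telemetry.get_state()["ft_force"])
c=camera("side")["frame"]; w=camera("wrist")["frame"]; cv2.imwrite("pics/m6.png",np.hstack([cv2.resize(c[80:330,110:330],(380,432)),cv2.resize(w,(420,432))])[...,::-1])
E
```

```text
18.5 701 [array([ -3.7, 107.4, 125.4]), array([-97.9, -28.2,  -1.5]), array([20.2, 44.2, 80.7])]
[-0.19924803 -0.54564828  0.14014346]
```

View pics/m6.png

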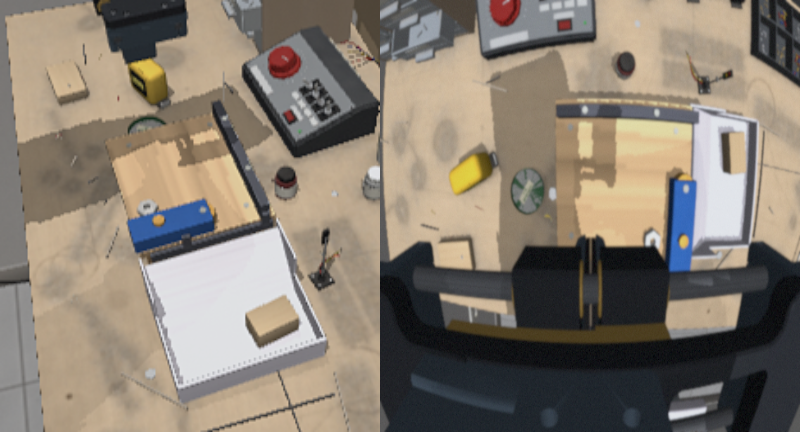

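The offcut lies flat in the tray at (272, 318) in the side view. The nut, jar, signal and tin look undisturbed and the arm is clear, so I'm handing in.

```bash
python3 -c "
from rig import ctrl; print(ctrl.job_done())"
```

```text
the job is handed in; nothing more can be done
None
```

The offcut is off the ledge and lying at rest in the catch tray, and I handed the job in at about 18.6 s of the 61 s allowed. The hand-in gives no verdict.

- **Pressing on the fence:** On the first press it jammed about 0.08 rad off square. At that point the force on the wrist briefly reached about 17 N, below the 20 N limit. I sheared it flush and held it at about 8 N for 0.5 s, with a measured angle of about −0.01 to −0.02 rad.
- **Through the gate:** It passed the roller with about 6 N along the fence. Its top stayed at ledge level and it measured within 0.03 rad of square.
- **Last checks:** Depth readings put the offcut around x 107 mm, with its upper surfaces about 44 mm above the bench. The arm was clear, with wrist force near zero. The nut, jar, signal and tin looked unmoved in the pictures, but I did not measure them again.

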